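# Hang the pattern templates on their hook, largest first

### The arm

A 7-joint arm with a two-finger parallel gripper is mounted at the origin on a cart in front of the work surface, level with it; the furniture and walls round the work are solid. World frame = base frame: x ahead of the robot, y to its left, z up, the work surface at z = 0. Lengths are in m, angles in rad, forces in N, time in s.
With the tool pointing down it reaches from about 0.425 to 0.875 m from the base axis. Payload 4.7 kg.
Tool frame: the origin (TCP) lies midway between the tips of the shut fingers; the grasp point (between the pads) lies 19 mm behind it; z points along the fingers, y is the line along which they close (so a half turn about z gives the same grasp; the last joint's range is limited). The gripper opens to 87 mm and grips with 3 to 60 N. Pads are 19 mm wide; open, the fingers measure 117 mm over their backs; the gripper's body (75 mm by 190 mm) begins 51 mm behind the grasp point.
Start: joints at [-1.175, 0.321, -0.07, 1.45, 0.023, 1.371, -0.057], TCP at [0.242, 0.603, 0.223] pointing down, gripper open.
Joint ranges: [-2.86, 2.86], [-0.3, 2.09], [-1.38, 1.24], [0.06, 2.45], [-1.56, 4.7], [0.09, 2.05], [-2.69, 2.69]. Speed limits (rad/s): [2.57, 2.57, 3.14, 3.14, 3.14, 3.14, 3.14].

### API

Orientations are given as a rotation vector (axis times angle).
In Python, from bench import ctrl, get_image, calibration gives the robot as it stands.
- The arm moves only by the tool apply_moves, never from a script. Its arguments are lists of equal length, an entry for each row: "dp": the shift along the tool's x, y, z in m, a list of three; "twist": the turn, a rotation vector about the tool's x, y, z in rad, a list of three; "fingers": the closure, from 0 (fully open) to 1 (shut). In form: {"dp": [[dx, dy, dz], ...], "twist": [[ax, ay, az], ...], "fingers": [fingers, ...]}. A call has 1 to 10 rows; each row shifts and turns the commanded pose from where the row before left it, along the tool's axes as they then stand; what a row does not reach is not made up. A row lasts 1/10 s, in which the tool goes at most 50 mm and 8.59 degrees, less where a joint would pass 70% of its speed; a pose out of reach is approached as far as the arm can. A call is refused whole if a number of a shift passes 0.05 or a number of a turn 0.15, either way. A call with a gripper value outside its range is refused whole. The fingers move at their own pace and stop on an object; "newtons" is the grip in N (left out, the last holds). Time passes only in rows, so rows that do not move let the fingers close. It gives the time, the measured TCP pose, the force, the opening and the grip force at its end, in the units of the state.
- ctrl.get_state(): the state, without advancing time (a new reading comes with each control period).
- get_image(name): name is "side" or "top"; returns the picture (400x640x3 uint8, red, green, blue); there is no depth.
- calibration(name): a dict with "fx", "fy", "cx", "cy" (pixels), "eye" and "attitude" of the camera in the world. Camera axes: x right, y up, looking along -z (the intrinsics and any distortion apply to the point x, -y, -z); pixel columns grow to the right and rows downward; lengths in m; the calibration is good to about 2 mm. A picture is of the moment at which its call begins. calibration takes no time and is no camera call.
- ctrl.close_job(): hands the job in; it is judged then, once.
The state is a dict: "time": time; "joint_positions": joint angles; "qd": joint speeds; "joint_torque": joint torques, N m; "position": TCP position; "tool_rot": TCP orientation; "ft_force": force on the tool from outside, world axes, zero at the start; "torque": the same for the moment, N m; "grip_width": opening from 0.0 (shut) to 1.0 (fully open); "grip_force": force on a finger pad.
Only numpy, scipy, OpenCV 4.12 (cv2) and the standard library are available. Lean on these libraries where they do the work, as an engineer would, in place of code of your own. Each camera call takes 0.05 s, during which the arm holds its last target. There are 200 camera calls.

### The job

Hang the three plywood pattern templates from the rack on the hook by their steel sleeves, one after the other: the large one first, then the medium, then the small in front. Slide each one back along the bar until it butts against the rubber stop or the template before it and lean on it for a moment with a gentle, firm push (about as much as half a kilo to a kilo weighs, never as much as two), then leave all three hanging straight and close together, without disturbing the bottles and the tin.

Things in the scene. Friction and masses are not known exactly. Their poses are not given: they have to be found in the camera images.
- hook_stand: the fixed hook stand (all below 182 mm). Origin under its steel post, at bench height. A level steel bar, 8 mm thick, axis 165 mm above the bench, runs 170 mm from the post along the stand's own -x and ends in a tip turned up by 7 mm; it is a little springy up and down (1 mm per 1.5 N). A brass collar on it with a black rubber disc, 30 mm across, is the stop for what hangs there
- hook_tip (a point): front end of the hook's bar, at axis height (165 mm above the bench), 170 mm along -x from the stand's origin; the turned-up end reaches 11 mm higher. The stop's place differs each time and is not measured: its front face lies 115 to 145 mm behind this point, to be found by feel; its rubber yields 1 mm per 3 N and is solid after 7 mm
- rack: fixed wooden rack, 160 (x) x 130 (y) x 35 mm; origin under its centre. Three slots, 10 mm wide, run along its y at x = -50, 0 and +50 mm; slot floors 6 mm, slot walls 35 mm above the bench. The templates stand in the slots in any order, plate faces along the rack's x
- large: the large plywood leather pattern template with red handle tab, about 90 g: a plate 8 mm thick (x), 110 mm wide (y), 85 mm high (z); origin at the middle of the plate's lower edge, z up. On top of the plate sits a steel hanging sleeve and on that the upright handle tab; total height 161 mm
- large_tab (a point): centre of the red handle tab of the large template: tab 8 mm thick (x), 24 mm wide (y), 42 mm high (z), 140 mm above the template's lower edge, 38 mm above the sleeve's axis. Best pinched from above across its 24 mm width (along y)
- large_sleeve (a point): centre of the large template's hanging sleeve, a rectangular steel tube along the template's x, 24 mm long, centred on the plate (hung templates butt sleeve to sleeve, 24 mm pitch); opening 16 mm wide (y), 24 mm high (z), outside 26 x 34 mm; 102 mm above the lower edge. Hung, the opening's roof rests on the bar, this point 155 to 157 mm above the bench
- medium: the medium plywood leather pattern template with yellow handle tab, about 90 g: a plate 8 mm thick (x), 84 mm wide (y), 75 mm high (z); origin at the middle of the plate's lower edge, z up. On top of the plate sits a steel hanging sleeve and on that the upright handle tab; total height 151 mm
- medium_tab (a point): centre of the yellow handle tab of the medium template: tab 8 mm thick (x), 24 mm wide (y), 42 mm high (z), 130 mm above the template's lower edge, 38 mm above the sleeve's axis. Best pinched from above across its 24 mm width (along y)
- medium_sleeve (a point): centre of the medium template's hanging sleeve, a rectangular steel tube along the template's x, 24 mm long, centred on the plate (hung templates butt sleeve to sleeve, 24 mm pitch); opening 16 mm wide (y), 24 mm high (z), outside 26 x 34 mm; 92 mm above the lower edge. Hung, the opening's roof rests on the bar, this point 155 to 157 mm above the bench
- small: the small plywood leather pattern template with blue handle tab, about 90 g: a plate 8 mm thick (x), 60 mm wide (y), 65 mm high (z); origin at the middle of the plate's lower edge, z up. On top of the plate sits a steel hanging sleeve and on that the upright handle tab; total height 141 mm
- small_tab (a point): centre of the blue handle tab of the small template: tab 8 mm thick (x), 24 mm wide (y), 42 mm high (z), 120 mm above the template's lower edge, 38 mm above the sleeve's axis. Best pinched from above across its 24 mm width (along y)
- small_sleeve (a point): centre of the small template's hanging sleeve, a rectangular steel tube along the template's x, 24 mm long, centred on the plate (hung templates butt sleeve to sleeve, 24 mm pitch); opening 16 mm wide (y), 24 mm high (z), outside 26 x 34 mm; 82 mm above the lower edge. Hung, the opening's roof rests on the bar, this point 155 to 157 mm above the bench
- glue: white glue bottle, 43 mm across, 112 mm tall, standing loose near the work; origin under its centre. Not to be disturbed
- dye_brown: brown dye bottle with a black cap, 34 mm across, 78 mm tall, standing loose near the work; origin under its centre. Not to be disturbed
- rivet_tin: small round red tin, 56 mm across, 35 mm tall, standing loose near the work; origin under its centre. Not to be disturbed

How it is judged:
By the outcome, as a careful person would: the job done as asked, in the order asked, and still so for the second after the job is handed in, with the robot touching nothing.
It also fails if it takes over 69 s, if anything falls off the work surface, if the arm or the gripper's body presses on something with over 40 N, if the wrist force passes 120 N, or if a joint passes its speed limit or range.

## Working session

There is one attempt and no reset: what is moved stays moved. The work goes in short steps, Python scripts to look and compute and a tool call to move; the robot and the scene stay as the last step left them, time stands still between calls to the robot, and variables do not carry over. Pictures are saved under pics/ and viewed, at most 10 in all, crops included, and the job is handed in when it is done.

Besides the shell and the picture viewer there is one more tool, called after "Request:" as a command line: name --argument value ..., lists and objects as JSON in quotes. apply_moves: Moves the arm, as the interface text tells. Its arguments: {"type":"object","properties":{"dp":{"type":"array"},"twist":{"type":"array"},"fingers":{"type":"array"},"newtons":{"type":"number"}},"required":["dp","twist","fingers"]}

```bash
ls; mkdir -p pics; python3 - <<'E'
from bench import ctrl,get_image,calibration
import cv2,numpy as np
for n in("side","top"):
    cv2.imwrite(f"pics/{n}0.png",get_image(n)[:,:,::-1]); print(n,calibration(n))
s=ctrl.get_state();print(s)
E
```

```text
pics
side {'fx': 414.82605911329017, 'fy': 414.82605911329017, 'cx': 310.7475441539254, 'cy': 201.48522934808884, 'eye': array([0.28482944, 0.54931573, 0.58983244]), 'attitude': array([ 0.28641971, -1.40631749, -2.41783506])}
top {'fx': 424.09451690314955, 'fy': 424.09451690314955, 'cx': 317.4789569243503, 'cy': 202.58692492029672, 'eye': array([ 0.43797406, -0.20109698,  1.1305566 ]), 'attitude': array([ 0.1099317 , -0.10801178, -1.53850759])}
{'time': 0.1, 'joint_positions': array([-1.17492365,  0.32171797, -0.0700988 ,  1.45156957,  0.02263225,
        1.37077312, -0.05692574]), 'qd': array([ 2.05237651e-05, -2.24127577e-03, -1.12374026e-03, -2.73590270e-03,
       -7.08159022e-04, -3.09325419e-04,  8.03273204e-04]), 'joint_torque': array([-3.34647211e-04, -4.92567945e+01, -4.05844487e-01, -3.13396382e+01,
       -6.40442083e-02,  3.94497660e-02,  8.48318450e-05]), 'position': array([0.24203172, 0.60272715, 0.22158274]), 'tool_rot': array([-5.95979381e-01, -3.08433934e+00,  2.62178322e-03]), 'ft_force': array([ 0.14310927,  0.10609538, -0.75204651]), 'torque': array([-0.00391365,  0.01833462,  0.02670113]), 'grip_force': 0.0, 'grip_width': 0.998431584375345}
```

View pics/side0.png

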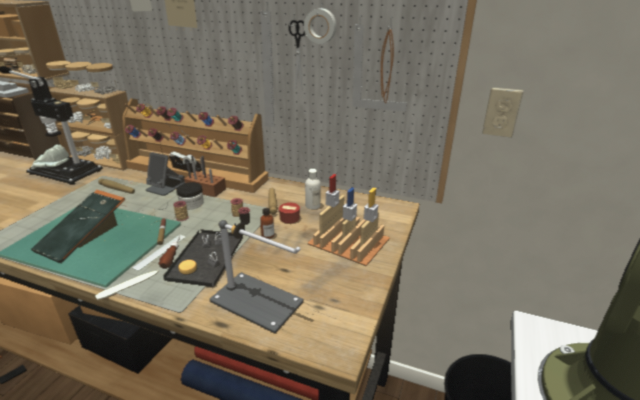

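View pics/top0.png

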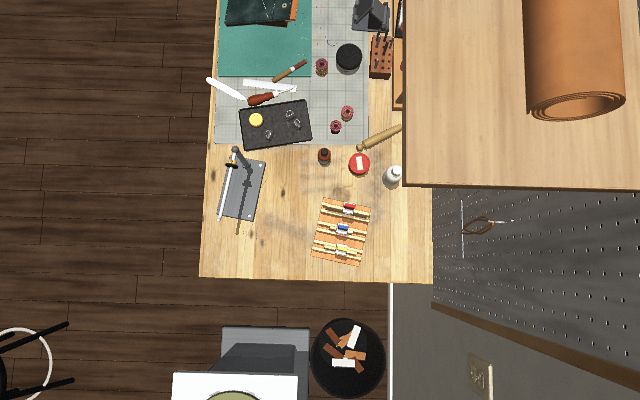

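```bash
python3 - <<'E'
import cv2
t=cv2.imread("pics/top0.png")[138:288,200:420];cv2.imwrite("pics/topz.png",cv2.resize(t,None,fx=3.6,fy=3.6,interpolation=cv2.INTER_CUBIC))
t=cv2.imread("pics/side0.png")[165:330,205:405];cv2.imwrite("pics/sidez.png",cv2.resize(t,None,fx=3.6,fy=3.6,interpolation=cv2.INTER_CUBIC))
E
```

```text
(no output)
```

View pics/topz.png

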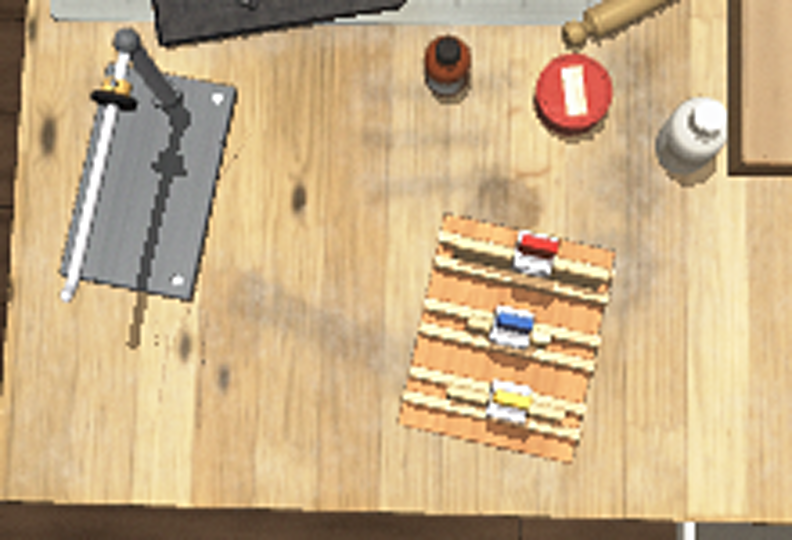

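View pics/sidez.png

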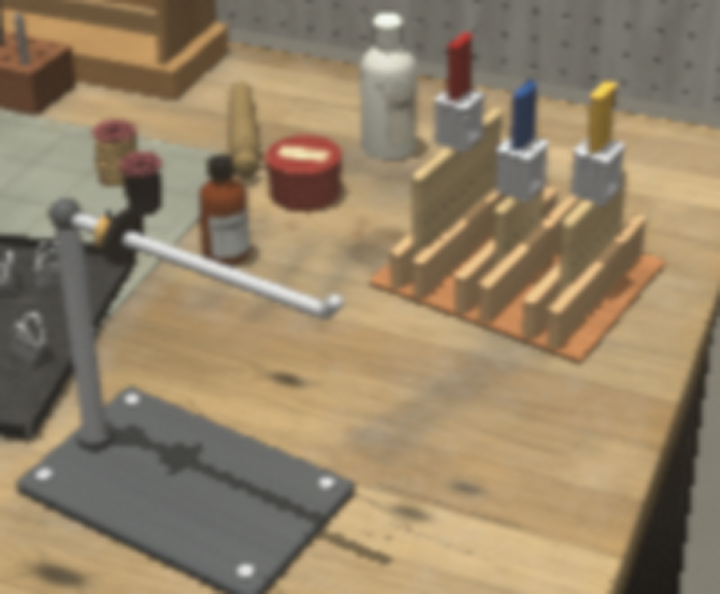

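```bash
cat > h.py <<'E'
import cv2,numpy as np
from scipy.spatial.transform import Rotation as R
from bench import ctrl,get_image,calibration
C={n:calibration(n) for n in("side","top")}
OFF={"top":(200,138),"side":(205,165)}
def z2p(n,p): return (np.array(p)+.5)/3.6-.5+OFF[n]
def ray(n,p):
    c=C[n];d=np.array([(p[0]-c["cx"])/c["fx"],-(p[1]-c["cy"])/c["fy"],-1]);d=R.from_rotvec(c["attitude"]).apply(d);return c["eye"],d/np.linalg.norm(d)
def proj(n,X):
    c=C[n];q=R.from_rotvec(c["attitude"]).inv().apply(np.array(X)-c["eye"]);return np.array([c["cx"]-c["fx"]*q[...,0]/q[...,2],c["cy"]+c["fy"]*q[...,1]/q[...,2]]).T
def onz(n,p,z): e,d=ray(n,p);return e+d*(z-e[2])/d[2]
def tri(pt,ps):
    A=np.zeros((3,3));b=np.zeros(3);L=[]
    for n,p in(("top",pt),("side",ps)):
        e,d=ray(n,p);M=np.eye(3)-np.outer(d,d);A+=M;b+=M@e;L.append((M,e))
    X=np.linalg.solve(A,b);return X,[float(np.linalg.norm(M@(X-e))*1e3) for M,e in L]
def blob(img,name,roi):
    h=cv2.cvtColor(img,cv2.COLOR_RGB2HSV).astype(int);H,S,V=h[...,0],h[...,1],h[...,2]
    m={"red":((H<6)|(H>172))&(S>150)&(V>60),"blue":(H>100)&(H<130)&(S>120)&(V>50),"yellow":(H>20)&(H<32)&(S>170)&(V>120)}[name]
    k=np.zeros_like(m);x0,y0,x1,y1=roi;k[y0:y1,x0:x1]=1;m&=k.astype(bool)
    v,u=np.nonzero(m);return np.array([u.mean(),v.mean()]),len(u),(u.min(),v.min(),u.max(),v.max())
E
python3 - <<'E'
from h import *
np.set_printoptions(precision=4,suppress=True)
I={n:cv2.imread(f"pics/{n}0.png")[:,:,::-1].copy() for n in C}
roi={"top":{"red":(335,195,365,220),"blue":(330,215,360,235),"yellow":(325,240,360,256)},"side":{"red":(320,170,345,195),"blue":(340,180,360,212),"yellow":(360,180,385,215)}}
for c in("red","blue","yellow"):
    b={n:blob(I[n],c,roi[n][c]) for n in C};print(c,b["top"][1:],b["side"][1:],tri(b["top"][0],b["side"][0]))
for k,(t,s) in dict(tip=((66,295),(333,303)),post=((127,38),(64,212)),stop=((113,98),(124,235)),pl1=((237,85),(135,388)),pl2=((192,300),(353,488)),r1=((447,213),(372,283)),r3=((573,462),(582,360)),r2=((615,248),None),r4=((402,425),None),brown=((447,48),(221,160)),glue=((708,118),(388,20))).items():
    t=z2p("top",t); 
    if s: print(k,tri(t,z2p("side",s)))
    else: print(k,onz("top",t,0.004))
E
```

```text
red (35, (np.int64(344), np.int64(203), np.int64(354), np.int64(208))) (35, (np.int64(330), np.int64(175), np.int64(334), np.int64(189))) (array([ 0.5702, -0.2719,  0.1537]), [0.1516632456281392, 0.15166324562824895])
blue (24, (np.int64(338), np.int64(225), np.int64(347), np.int64(228))) (9, (np.int64(349), np.int64(188), np.int64(352), np.int64(191))) (array([ 0.5208, -0.258 ,  0.146 ]), [0.3319319989909611, 0.3319319989911862])h.py:21: RuntimeWarning: Mean of empty slice.
  v,u=np.nonzero(m);return np.array([u.mean(),v.mean()]),len(u),(u.min(),v.min(),u.max(),v.max())
  ret = ret.dtype.type(ret / rcount)
Traceback (most recent call last):
  File "h.py", line 21, in blob
    v,u=np.nonzero(m);return np.array([u.mean(),v.mean()]),len(u),(u.min(),v.min(),u.max(),v.max())
                                                                   ~~~~~^^
ValueError: zero-size array to reduction operation minimum which has no identity
```

```bash
sed -i 's/(S>150)&(V>60)/(S>120)\&(V>50)/; s/(H>100)&(H<130)&(S>120)&(V>50)/(H>95)\&(H<135)\&(S>90)\&(V>30)/; s/(H>20)&(H<32)&(S>170)&(V>120)/(H>17)\&(H<34)\&(S>165)\&(V>90)/' h.py
python3 - <<'E'
from h import *
np.set_printoptions(precision=4,suppress=True)
I={n:cv2.imread(f"pics/{n}0.png")[:,:,::-1].copy() for n in C}
roi={"top":{"red":(335,195,365,220),"blue":(330,215,360,235),"yellow":(337,245,349,252)},"side":{"red":(320,170,345,195),"blue":(340,180,360,212),"yellow":(365,183,380,210)}}
for c in("red","blue","yellow"):
  try:
    b={n:blob(I[n],c,roi[n][c]) for n in C};print(c,[(x[1],[int(i) for i in x[2]]) for x in b.values()],tri(b["top"][0],b["side"][0]))
  except Exception as e: print(c,e)
P={}
for k,(t,s) in dict(tip=((66,295),(333,303)),post=((127,38),(64,212)),stop=((113,98),(124,235)),pl1=((237,85),(135,388)),pl2=((192,300),(353,488)),r1=((447,213),(372,283)),r3=((573,462),(582,360)),r2=((615,248),None),r4=((402,425),None),brown=((447,48),(221,160)),glue=((708,118),(388,20))).items():
    t=z2p("top",t); 
    if s: print(k,tri(t,z2p("side",s)))
    else: print(k,onz("top",t,0.004))
for k,t,s in(("red",(540,240),(460,36)),("blue",(516,314),(528,85)),("yel",(512,395),(604,86))): print(k,"top",tri(z2p("top",t),z2p("side",s)))
E
```

```text
red [(82, [330, 174, 335, 191]), (41, [344, 203, 354, 209])] (array([ 0.5701, -0.2721,  0.1492]), [0.40308515048997023, 0.4030851504897899])
blue [(28, [348, 188, 352, 202]), (29, [338, 225, 347, 229])] (array([ 0.5214, -0.2584,  0.1384]), [0.1962360159196077, 0.1962360159196707])
yellow [(1, [373, 190, 373, 190]), (8, [337, 247, 343, 250])] (array([ 0.4678, -0.2508,  0.159 ]), [1.1087394267436426, 1.1087394267436743])
tip (array([0.5268, 0.0268, 0.1714]), [0.032668465362259744, 0.03266846536224363])
post (array([ 0.6952, -0.0015,  0.1665]), [0.5502167318743724, 0.5502167318746213])
stop (array([0.655 , 0.0053, 0.1659]), [0.8013238822104133, 0.8013238822104913])
pl1 (array([ 0.7019, -0.0541,  0.0068]), [2.6808582008350084, 2.6808582008348445])
pl2 (array([ 0.542 , -0.0267,  0.0035]), [0.6526940371064054, 0.652694037106338])
r1 (array([ 0.6108, -0.2144,  0.0027]), [1.6005792468919264, 1.6005792468916695])
r3 (array([ 0.4565, -0.3136, -0.093 ]), [26.895235237845583, 26.895235237845597])
r2 [ 0.5895 -0.3396  0.004 ]
r4 [ 0.4541 -0.1853  0.004 ]
brown (array([ 0.7176, -0.2102,  0.0787]), [1.0525605901063904, 1.0525605901065573])
glue (array([ 0.6663, -0.3883,  0.1129]), [0.44532627682372455, 0.44532627682382114])
red top (array([ 0.5702, -0.2718,  0.1693]), [0.7925387536154805, 0.7925387536154859])
blue top (array([ 0.5221, -0.2592,  0.1492]), [3.1081883373375905, 3.10818833733751])
yel top (array([ 0.4712, -0.2568,  0.1592]), [1.5944295634906214, 1.5944295634905485])
```

```bash
cat >> h.py <<'E'
np.set_printoptions(precision=4,suppress=True)
YAW=np.deg2rad(-9.7)
f=np.array([np.cos(YAW),np.sin(YAW),0]);l=np.array([-np.sin(YAW),np.cos(YAW),0])
TGT=R.from_matrix(np.array([-f,l,[0,0,-1]]).T)
def to(p,extra=""):
    s=ctrl.get_state();r=R.from_rotvec(s["tool_rot"])
    print("t",round(s["time"],2),"pos",s["position"],"twist",(r.inv()*TGT).as_rotvec(),"d(nominal axes)",TGT.inv().apply(np.array(p)-s["position"]),"F fwd,left,up",s["ft_force"]@np.array([f,l,[0,0,1]]).T,"grip",s["grip_width"],s["grip_force"])
E
python3 -c "
from h import *
to((.5705,-.2718,.2016))"
```

```text
t 0.1 pos [0.242  0.6027 0.2216] twist [-0.0017 -0.0001 -0.2125] d(nominal axes) [-0.4711 -0.8067  0.02  ] F fwd,left,up [ 0.1232  0.1287 -0.752 ] grip 0.998431584375345 0.0
```

Request:
apply_moves --dp '[[0,0,0],[0,0,0],[-0.02,-0.035,0],[-0.02,-0.035,0],[-0.02,-0.035,0],[-0.02,-0.035,0],[-0.02,-0.035,0],[-0.02,-0.035,0],[-0.02,-0.035,0],[-0.02,-0.035,0]]' --twist '[[0,0,-0.106],[0,0,-0.106],[0,0,0],[0,0,0],[0,0,0],[0,0,0],[0,0,0],[0,0,0],[0,0,0],[0,0,0]]' --fingers '[0,0,0,0,0,0,0,0,0,0]' --newtons 40

```text
time: 1.1
position: [0.3528, 0.2984, 0.2223]
tool_rot: [-0.266, -3.13, 0.0]
ft_force: [0.6, -0.0, 0.7]
grip_width: 1.002
grip_force: 0.0
```

Request:
apply_moves --dp '[[-0.02,-0.035,0],[-0.02,-0.035,0],[-0.02,-0.035,0],[-0.02,-0.035,0],[-0.02,-0.035,0],[-0.02,-0.035,0],[-0.02,-0.035,0],[-0.02,-0.035,0],[-0.02,-0.035,0],[-0.02,-0.035,0]]' --twist '[[0,0,0],[0,0,0],[0,0,0],[0,0,0],[0,0,0],[0,0,0],[0,0,0],[0,0,0],[0,0,0],[0,0,0]]' --fingers '[0,0,0,0,0,0,0,0,0,0]'

```text
time: 2.1
position: [0.4906, -0.0801, 0.2224]
tool_rot: [0.266, 3.13, 0.001]
ft_force: [1.6, 0.3, -0.6]
grip_width: 1.001
grip_force: 0.0
```

```bash
python3 -c "
from h import *
to((.5705,-.2718,.2016))"
```

```text
t 2.1 pos [ 0.4906 -0.0801  0.2224] twist [ 0.0004  0.     -0.0003] d(nominal axes) [-0.111  -0.1755  0.0208] F fwd,left,up [ 1.5672  0.5446 -0.6007] grip 1.0005697632789514 0.0
```

Request:
apply_moves --dp '[[-0.022,-0.035,0.004],[-0.022,-0.035,0.004],[-0.022,-0.035,0.004],[-0.022,-0.035,0.004],[-0.022,-0.034,0.005],[0,0,0]]' --twist '[[0,0,0],[0,0,0],[0,0,0],[0,0,0],[0,0,0],[0,0,0]]' --fingers '[0,0,0,0,0,0]'

```text
time: 2.7
position: [0.5683, -0.2747, 0.1994]
tool_rot: [-0.277, -3.126, 0.008]
ft_force: [-0.6, -0.3, 0.5]
grip_width: 1.0
grip_force: 0.0
```

```bash
python3 - <<'E'
from h import *
to((.5705,-.2718,.127))
s=cv2.resize(get_image("side")[130:290,250:420,::-1],None,fx=2.4,fy=2.4,interpolation=2)
t=cv2.resize(get_image("top")[140:300,220:390,::-1],None,fx=2.4,fy=2.4*1,interpolation=2)
cv2.imwrite("pics/a1.png",np.hstack([s[:,:400],t[:,:400]]))
E
```

```text
t 2.7 pos [ 0.5683 -0.2747  0.1994] twist [-0.0055 -0.0032 -0.0075] d(nominal axes) [-0.0016  0.0032  0.0724] F fwd,left,up [-0.5395 -0.3665  0.5017] grip 1.0002970057025824 0.0
```

View pics/a1.png

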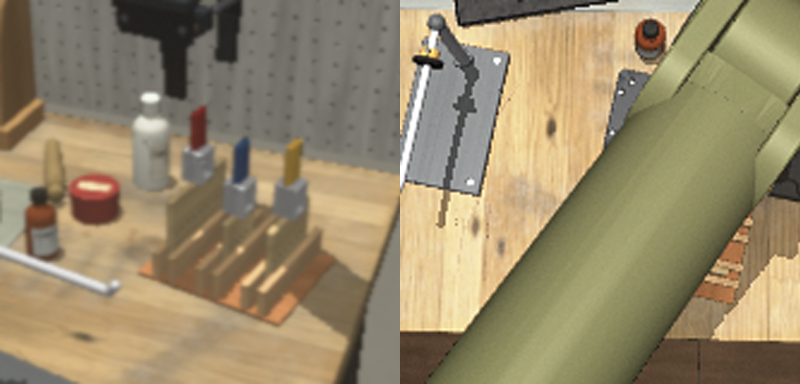

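Request:
apply_moves --dp '[[-0.001,0.003,0.018],[0,0,0.018],[0,0,0.018],[0,0,0.012],[0,0,0.006],[0,0,0]]' --twist '[[0,0,0],[0,0,0],[0,0,0],[0,0,0],[0,0,0],[0,0,0]]' --fingers '[0,0,0,0,0,0]'

```text
time: 3.4
position: [0.5709, -0.2648, 0.1292]
tool_rot: [-0.265, -3.13, -0.001]
ft_force: [-0.0, -0.2, -0.4]
grip_width: 1.0
grip_force: 0.0
```

```bash
python3 - <<'E'
from h import *
to((.5705,-.2718,.127))
cv2.imwrite("pics/a2.png",cv2.resize(get_image("side")[140:260,270:420,::-1],None,fx=4,fy=4,interpolation=2))
E
```

```text
t 3.4 pos [ 0.5709 -0.2648  0.1292] twist [ 0.0008 -0.0008  0.0005] d(nominal axes) [-0.0008 -0.007   0.0022] F fwd,left,up [-0.0113 -0.1694 -0.3794] grip 1.0002258932514043 0.0
```

View pics/a2.png

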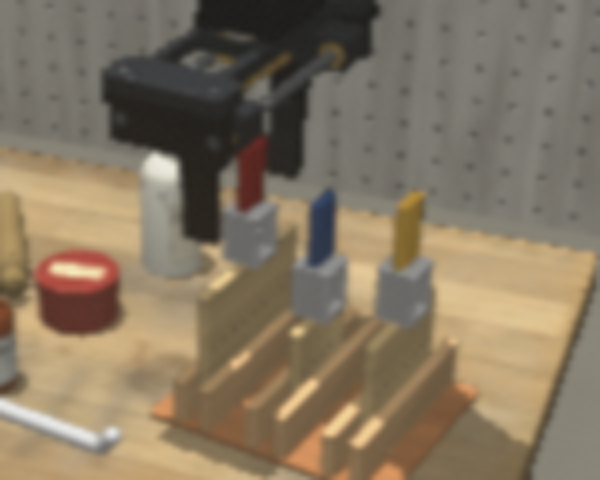

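Request:
apply_moves --dp '[[0,-0.007,0.002],[0,0,0],[0,0,0],[0,0,0],[0,0,0],[0,0,0],[0,0,0],[0,0,0]]' --twist '[[0,0,0],[0,0,0],[0,0,0],[0,0,0],[0,0,0],[0,0,0],[0,0,0],[0,0,0]]' --fingers '[0,0,1,1,1,1,1,1]' --newtons 40

```text
time: 4.25
position: [0.5699, -0.2727, 0.1275]
tool_rot: [0.266, 3.13, 0.0]
ft_force: [0.2, -0.1, 0.5]
grip_width: 0.538
grip_force: 0.0
```

```bash
python3 -c "
from h import *
to((.5705,-.2718,.127))"
```

```text
t 4.25 pos [ 0.5699 -0.2727  0.1275] twist [ 0.0001  0.     -0.0004] d(nominal axes) [-0.0004  0.001   0.0005] F fwd,left,up [ 0.216  -0.0319  0.4565] grip 0.5384262262431645 0.0
```

Request:
apply_moves --dp '[[0,0,0],[0,0,0],[0,0,0],[0,0,0],[0,0,0],[0,0,0]]' --twist '[[0,0,0],[0,0,0],[0,0,0],[0,0,0],[0,0,0],[0,0,0]]' --fingers '[1,1,1,1,1,1]'

```text
time: 4.85
position: [0.5699, -0.2727, 0.1276]
tool_rot: [0.266, 3.13, 0.0]
ft_force: [-0.2, -0.4, -0.0]
grip_width: 0.265
grip_force: 40.0
```

```bash
python3 -c "
from h import *
to((.5705,-.2718,.127))"
```

```text
t 4.85 pos [ 0.5699 -0.2727  0.1276] twist [ 0.0001  0.0001 -0.0004] d(nominal axes) [-0.0004  0.001   0.0006] F fwd,left,up [-0.1103 -0.3929 -0.0286] grip 0.26539075652980576 39.999829195439816
```

Request:
apply_moves --dp '[[0,0,-0.015],[0,0,-0.02],[0,0,-0.02],[0,0,-0.007],[0,0.03,0],[0,0.03,0],[0,0.03,0],[0,0.03,0],[0.024,0.033,0],[0.024,0.033,0]]' --twist '[[0,0,0],[0,0,0],[0,0,0],[0,0,0],[0,0,0],[0,0,0],[0,0,0],[0,0,0],[0,0,0],[0,0,0]]' --fingers '[1,1,1,1,1,1,1,1,1,1]'

```text
time: 5.85
position: [0.5535, -0.0802, 0.1893]
tool_rot: [-0.267, -3.13, 0.001]
ft_force: [0.5, -0.5, -1.1]
grip_width: 0.273
grip_force: 40.0
```

Request:
apply_moves --dp '[[0.024,0.033,0],[0.024,0.033,0],[0.024,0.033,0],[0.003,0.003,0],[0,0,0],[0,0,0]]' --twist '[[0,0,0],[0,0,0],[0,0,0],[0,0,0],[0,0,0],[0,0,0]]' --fingers '[1,1,1,1,1,1]'

```text
time: 6.45
position: [0.4977, 0.0305, 0.1898]
tool_rot: [0.269, 3.129, -0.001]
ft_force: [0.5, 0.2, -0.4]
grip_width: 0.271
grip_force: 40.0
```

```bash
python3 - <<'E'
from h import *
to((.4972,.0319,.188))
s=get_image("side");t=get_image("top")
cv2.imwrite("pics/b_s.png",s[:,:,::-1]);cv2.imwrite("pics/b_t.png",t[:,:,::-1])
s=cv2.resize(s[180:320,210:345,::-1],None,fx=4,fy=4,interpolation=2)
t=cv2.resize(t[140:280,205:265,::-1],None,fx=4,fy=4,interpolation=2)
cv2.imwrite("pics/b1.png",np.hstack([s,t]))
E
```

```text
t 6.45 pos [0.4977 0.0305 0.1898] twist [-0.0004  0.0007 -0.002 ] d(nominal axes) [0.0008 0.0013 0.0018] F fwd,left,up [ 0.5004  0.3109 -0.4434] grip 0.27104170832080937 39.99954507686198
```

View pics/b1.png

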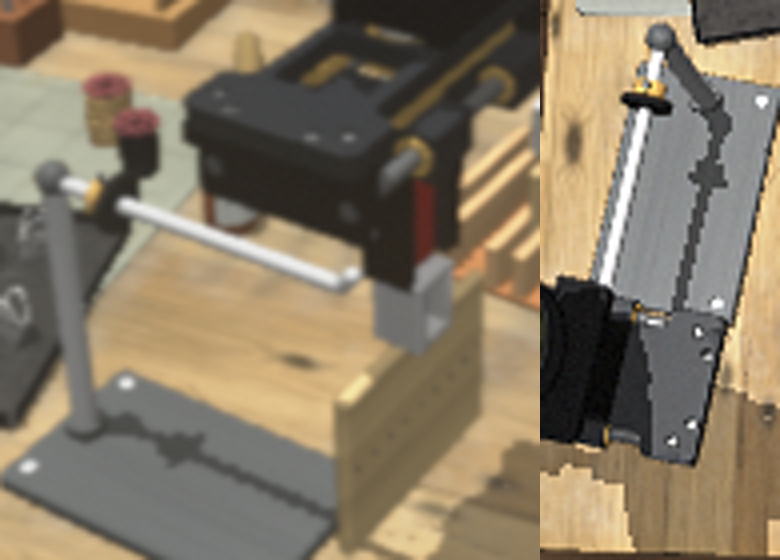

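```bash
python3 - <<'E'
from h import *
s=ctrl.get_state();p=s["position"]; c=np.array([p[0],p[1],p[2]-.0196])
print(c)
for n,a,b,h in(("near L top",-.012,.013,.017),("near R top",-.012,-.013,.017),("near R bot",-.012,-.013,-.017),("near L bot",-.012,.013,-.017),("far L top",.012,.013,.017),("far L bot",.012,.013,-.017)):
    print(n,(proj("side",c+a*f+b*l+[0,0,h])-[210,180]+.5)*4)
for X in([.5268,.0268,.176],[.5268,.0268,.165],[.6952,-.0015,.165],[.6952,-.0015,.0]): print((proj("side",X)-[210,180]+.5)*4)
# bar direction from top view pixels
a=np.array([608,285]);b=np.array([652,78])
for q in(a,b):
    print(onz("top",(q-[540,0]+.5)/4-.5+[205,140],.169))
E
```

```text
[0.4979 0.0301 0.17  ]
near L top [418.7694 291.2819]
near R top [451.3793 259.2651]
near R bot [450.9542 324.5709]
near L bot [419.1263 357.6247]
far L top [369.0292 273.1449]
far L bot [370.5722 338.868 ]
[350.3992 268.4995]
[351.0334 289.4866]
[ 50.8924 178.4654]
[ 86.6542 443.7673]
[0.5472 0.0202 0.169 ]
[0.6688 0.0021 0.169 ]
```

```bash
python3 - <<'E'
from h import *
for n,rows in(("top0",range(172,218,4)),("b_t",range(172,208,4))):
    I=cv2.imread(f"pics/{n}.png").astype(float).min(2);L=[]
    for r in rows:
        w=np.clip(I[r,212:240]-140,0,None)  # white
        u=(w*np.arange(212,240)).sum()/w.sum();L.append(onz("top",(u,r),.168)[:2])
    L=np.array(L);p=np.polyfit(L[:,0],L[:,1],1);print(n,L[[0,-1]],np.rad2deg(np.arctan(p[0])),p[0]*.5268+p[1],p[0]*.65+p[1],np.abs(np.polyval(p,L[:,0])-L[:,1]).max(),"tab y here",p[0]*.4977+p[1])
# side
I=cv2.imread("pics/side0.png").astype(float).min(2)
c=[]
for u in range(246,290,4):
    col=I[225:260,u];w=np.clip(col-150,0,None)
    v=(w*np.arange(225,260)).sum()/w.sum()
    # intersect with top-ray plane: bar at z=.167
    c.append(onz("side",(u,v),.167)[:2])
c=np.array(c);p=np.polyfit(c[:,0],c[:,1],1);print("side",np.rad2deg(np.arctan(p[0])),p[0]*.5268+p[1],p[0]*.65+p[1])
E
```

```text
top0 [[0.6383 0.0098]
 [0.5355 0.0204]] -6.142736473577695 0.02196232653375601 0.008703093857207314 0.0022907030074478113 tab y here 0.025094174511739516
b_t [[0.6383 0.0095]
 [0.5632 0.0198]] -8.882124236275518 0.026195991487522163 0.006942764268891358 0.0017665413795792811 tab y here 0.03074362876075397
side -9.771319210336637 0.02708721514585956 0.005870385282392032
```

Request:
apply_moves --dp '[[0,0.001,0.0015],[-0.01,0,0],[-0.01,0,0],[-0.01,0,0],[-0.01,0,0],[-0.01,0,0],[-0.005,0,0],[0,0,0]]' --twist '[[0,0,0],[0,0,0],[0,0,0],[0,0,0],[0,0,0],[0,0,0],[0,0,0],[0,0,0]]' --fingers '[1,1,1,1,1,1,1,1]'

```text
time: 7.35
position: [0.5523, 0.0232, 0.1878]
tool_rot: [-0.267, -3.13, 0.001]
ft_force: [-0.3, 0.2, -0.5]
grip_width: 0.271
grip_force: 40.0
```

```bash
python3 - <<'E'
from h import *
tip=np.array([.5268,.0266,.165]);print("along,lat bar:", (lambda d:(d@f,d@l))(ctrl.get_state()["position"]-tip))
to(tip+.1*f+[0,0,.0118])
E
```

```text
along,lat bar: (np.float64(0.025740396668812126), np.float64(0.0009594683723216377))
t 7.35 pos [0.5523 0.0232 0.1878] twist [-0.0009 -0.0001 -0.001 ] d(nominal axes) [-0.0743 -0.001   0.011 ] F fwd,left,up [-0.3426  0.1275 -0.4918] grip 0.2705373755403703 39.999739956110716
```

Request:
apply_moves --dp '[[-0.005,0,0.005],[-0.01,0,0.005],[-0.015,0,0],[-0.015,0,0],[-0.015,0,0],[-0.01,0,0],[-0.005,0,0],[0,0,0],[0,0,0]]' --twist '[[0,0,0],[0,0,0],[0,0,0],[0,0,0],[0,0,0],[0,0,0],[0,0,0],[0,0,0],[0,0,0]]' --fingers '[1,1,1,1,1,1,1,1,1]'

```text
time: 8.25
position: [0.6252, 0.0109, 0.1779]
tool_rot: [-0.266, -3.13, -0.0]
ft_force: [0.5, -0.1, -0.8]
grip_width: 0.27
grip_force: 40.0
```

```bash
cat >> h.py <<'E'
tip=np.array([.5268,.0266,.165])
def st():
    s=ctrl.get_state();d=s["position"]-tip;print("along %.4f lat %.4f tcpz %.4f"%(d@f,d@l,s["position"][2]),"F",s["ft_force"]@np.array([f,l,[0,0,1]]).T,"t",round(s["time"],2),"grip",s["grip_width"],s["grip_force"],"tw",(R.from_rotvec(s["tool_rot"]).inv()*TGT).as_rotvec())
E
python3 - <<'E'
from h import *
st()
t=get_image("top");s=get_image("side")
cv2.imwrite("pics/c1.png",np.hstack([cv2.resize(s[180:320,210:330,::-1],None,fx=4,fy=4,interpolation=2),cv2.resize(t[140:280,205:280,::-1],None,fx=4,fy=4,interpolation=2)]))
E
```

```text
along 0.0996 lat 0.0011 tcpz 0.1779 F [ 0.4691 -0.042  -0.7964] t 8.25 grip 0.27026967022529585 39.99975297600031 tw [ 0.0001 -0.0007 -0.0006]
```

View pics/c1.png

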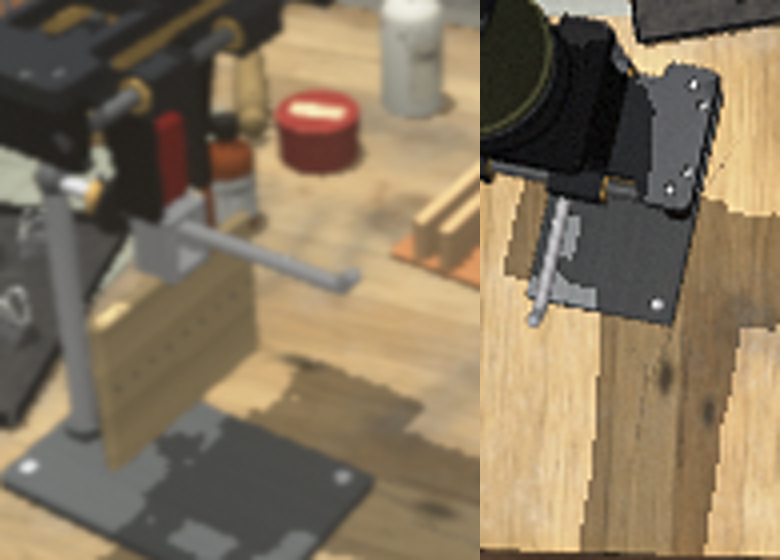

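Side view shows the sleeve threaded on the bar (crop ~(180,235)), just short of the stop. Feeling for it now.

Request:
apply_moves --dp '[[-0.002,0,0],[-0.002,0,0],[0,0,0],[0,0,0]]' --twist '[[0,0,0],[0,0,0],[0,0,0],[0,0,0]]' --fingers '[1,1,1,1]'

```text
time: 8.75
position: [0.6296, 0.0102, 0.1781]
tool_rot: [0.266, 3.13, 0.0]
ft_force: [-0.2, -0.0, -1.1]
grip_width: 0.27
grip_force: 40.0
```

Request:
apply_moves --dp '[[-0.002,0,0],[-0.002,0,0],[0,0,0],[0,0,0]]' --twist '[[0,0,0],[0,0,0],[0,0,0],[0,0,0]]' --fingers '[1,1,1,1]'

```text
time: 9.15
position: [0.6336, 0.0095, 0.178]
tool_rot: [-0.266, -3.13, 0.0]
ft_force: [-0.6, -0.7, -0.6]
grip_width: 0.273
grip_force: 40.0
```

Request:
apply_moves --dp '[[-0.002,0,0],[-0.001,0,0],[0,0,0],[0,0,0]]' --twist '[[0,0,0],[0,0,0],[0,0,0],[0,0,0]]' --fingers '[1,1,1,1]'

```text
time: 9.55
position: [0.6365, 0.009, 0.178]
tool_rot: [-0.266, -3.13, -0.0]
ft_force: [-0.4, 0.2, 0.4]
grip_width: 0.271
grip_force: 40.0
```

Request:
apply_moves --dp '[[-0.002,0,0],[-0.001,0,0],[0,0,0],[0,0,0]]' --twist '[[0,0,0],[0,0,0],[0,0,0],[0,0,0]]' --fingers '[1,1,1,1]'

```text
time: 9.95
position: [0.6395, 0.0085, 0.178]
tool_rot: [-0.266, -3.13, -0.0]
ft_force: [-0.0, 0.3, -0.5]
grip_width: 0.272
grip_force: 40.0
```

Request:
apply_moves --dp '[[-0.002,0,0],[-0.001,0,0],[0,0,0],[0,0,0]]' --twist '[[0,0,0],[0,0,0],[0,0,0],[0,0,0]]' --fingers '[1,1,1,1]'

```text
time: 10.35
position: [0.6418, 0.0081, 0.1778]
tool_rot: [-0.266, -3.129, -0.0]
ft_force: [-1.2, 0.9, -0.4]
grip_width: 0.271
grip_force: 40.0
```

Request:
apply_moves --dp '[[-0.0015,0,0],[0,0,0],[0,0,0]]' --twist '[[0,0,0],[0,0,0],[0,0,0]]' --fingers '[1,1,1]'

```text
time: 10.65
position: [0.6427, 0.008, 0.1776]
tool_rot: [-0.266, -3.127, -0.0]
ft_force: [-4.7, 0.8, 0.7]
grip_width: 0.27
grip_force: 40.0
```

```bash
python3 -c "
from h import *
st()"
```

```text
along 0.1174 lat 0.0012 tcpz 0.1776 F [-4.7277 -0.0032  0.6673] t 10.65 grip 0.2695600382396369 39.999912986531854 tw [-0.0001 -0.003  -0.0003]
```

Request:
apply_moves --dp '[[-0.0013,0,0],[0,0,0],[0,0,0],[0,0,0],[0,0,0],[0,0,0]]' --twist '[[0,0,0],[0,0,0],[0,0,0],[0,0,0],[0,0,0],[0,0,0]]' --fingers '[1,1,1,1,1,1]'

```text
time: 11.25
position: [0.6433, 0.0079, 0.1774]
tool_rot: [-0.265, -3.126, -0.0]
ft_force: [-7.3, 0.5, 0.1]
grip_width: 0.276
grip_force: 40.0
```

```bash
python3 -c "
from h import *
st()"
```

```text
along 0.1180 lat 0.0012 tcpz 0.1774 F [-7.3063 -0.7087  0.1304] t 11.25 grip 0.27598826422988376 39.999987222254276 tw [-0.0001 -0.0045 -0.0002]
```

Request:
apply_moves --dp '[[0.001,0,0],[0.001,0,0],[0.001,0,0.001],[0,0,0.001],[0,0,0],[0,0,0]]' --twist '[[0,0,0],[0,0,0],[0,0,0],[0,0,0],[0,0,0],[0,0,0]]' --fingers '[1,1,1,1,1,1]'

```text
time: 11.85
position: [0.6423, 0.0081, 0.1762]
tool_rot: [0.266, 3.13, 0.0]
ft_force: [-4.3, 1.2, 0.8]
grip_width: 0.273
grip_force: 40.0
```

```bash
python3 -c "
from h import *
st()"
```

```text
along 0.1169 lat 0.0012 tcpz 0.1762 F [-4.4465  0.4798  0.836 ] t 11.85 grip 0.2726677938540438 40.00022862106562 tw [ 0.0002  0.0001 -0.0004]
```

Request:
apply_moves --dp '[[0.001,0,0],[0,0,0],[0,0,0]]' --twist '[[0,0,0],[0,0,0],[0,0,0]]' --fingers '[1,1,1]'

```text
time: 12.15
position: [0.6416, 0.0082, 0.1762]
tool_rot: [0.266, 3.129, 0.0]
ft_force: [-2.9, -0.2, 0.4]
grip_width: 0.271
grip_force: 40.0
```

```bash
python3 -c "
from h import *
st()"
```

```text
along 0.1162 lat 0.0012 tcpz 0.1762 F [-2.7964 -0.6472  0.3805] t 12.15 grip 0.27112903032929414 39.99994760379195 tw [ 0.0002  0.0009 -0.0005]
```

Request:
apply_moves --dp '[[0.001,0,0],[0,0,0],[0,0,0]]' --twist '[[0,0,0],[0,0,0],[0,0,0]]' --fingers '[1,1,1]'

```text
time: 12.45
position: [0.6408, 0.0083, 0.1762]
tool_rot: [0.266, 3.129, -0.0]
ft_force: [0.2, 0.5, -1.1]
grip_width: 0.272
grip_force: 40.0
```

```bash
python3 -c "
from h import *
st()"
```

```text
along 0.1154 lat 0.0012 tcpz 0.1762 F [ 0.1556  0.5697 -1.0961] t 12.45 grip 0.2719206321036467 39.99985659029335 tw [ 0.0001  0.0014 -0.0005]
```

Request:
apply_moves --dp '[[0,0,0.0008],[0,0,0],[0,0,0],[0,0,0],[0,0,0],[0,0,0]]' --twist '[[0,0,0],[0,0,0],[0,0,0],[0,0,0],[0,0,0],[0,0,0]]' --fingers '[1,1,0.4,0.4,0.4,0.4]'

```text
time: 13.05
position: [0.6404, 0.0084, 0.1754]
tool_rot: [0.266, 3.13, 0.0]
ft_force: [0.3, -0.2, 0.1]
grip_width: 0.539
grip_force: 0.0
```

```bash
python3 - <<'E'
from h import *
st()
t=get_image("top");s=get_image("side")
cv2.imwrite("pics/d1.png",np.hstack([cv2.resize(s[180:320,210:330,::-1],None,fx=4,fy=4,interpolation=2),cv2.resize(t[140:280,205:280,::-1],None,fx=4,fy=4,interpolation=2)]))
E
```

```text
along 0.1150 lat 0.0012 tcpz 0.1754 F [ 0.301  -0.1847  0.0796] t 13.05 grip 0.5386653403753102 0.0 tw [ 0.0001  0.0003 -0.0005]
```

View pics/d1.png

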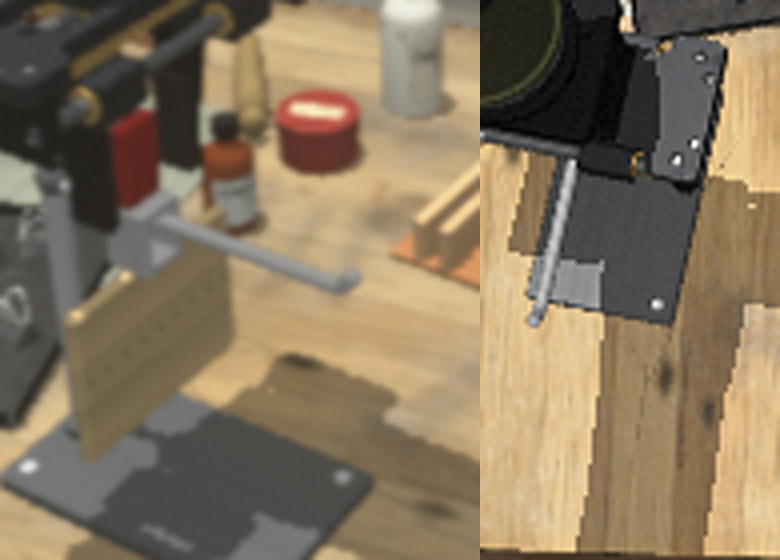

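Request:
apply_moves --dp '[[0,0,-0.01],[0,0,-0.02],[0,0,-0.022],[0.015,-0.036,0],[0.015,-0.036,0],[0.015,-0.036,0],[0.015,-0.036,0],[0.015,-0.036,0],[0.015,-0.036,0],[0.015,-0.036,0]]' --twist '[[0,0,0],[0,0,0],[0,0,0],[0,0,0],[0,0,0],[0,0,0],[0,0,0],[0,0,0],[0,0,0],[0,0,0]]' --fingers '[0.4,0.4,0.4,0.3,0.3,0.3,0.3,0.3,0.3,0.3]'

```text
time: 14.15
position: [0.4934, -0.2237, 0.2283]
tool_rot: [0.267, 3.129, 0.001]
ft_force: [-0.3, -0.8, 0.3]
grip_width: 0.698
grip_force: 0.0
```

Request:
apply_moves --dp '[[0.015,-0.036,0.02],[0,0,0.02],[0,0,0],[0,0,0]]' --twist '[[0,0,0],[0,0,0],[0,0,0],[0,0,0]]' --fingers '[0.3,0.3,0.3,0.3]'

```text
time: 14.55
position: [0.4739, -0.2546, 0.188]
tool_rot: [0.265, 3.13, 0.001]
ft_force: [0.6, 0.8, 0.0]
grip_width: 0.704
grip_force: 0.0
```

```bash
python3 - <<'E'
from h import *
to((.4713,-.2562,.117))
s=get_image("side");cv2.imwrite("pics/e_s.png",s[:,:,::-1]);
b=blob(s,"yellow",(365,183,380,210));print(b)
# yellow tab: predicted projected tab corners
for c,p in(("large hung tab",np.array([.6404,.0084,.194])),("yel top",np.array([.4713,-.2562,.157])),("yel bot",np.array([.4713,-.2562,.115])),("blue top",np.array([.521,-.259,.147]))): print(c,proj("side",p))
h=cv2.cvtColor(s,cv2.COLOR_RGB2HSV)
m=(h[...,0]>15)&(h[...,0]<34)&(h[...,1]>140);k=np.zeros_like(m);k[180:212,362:382]=1;v,u=np.nonzero(m&k);print(len(u),u.mean(),v.min(),v.max(),[ (int(r),u[v==r].mean()) for r in np.unique(v)])
b=blob(s,"red",(230,195,260,240));print(b)
E
```

```text
t 14.55 pos [ 0.4739 -0.2546  0.188 ] twist [0.0004 0.0005 0.0004] d(nominal axes) [ 0.0023 -0.002   0.071 ] F fwd,left,up [0.4733 0.8689 0.0146] grip 0.7038553038040131 0.0h.py:21: RuntimeWarning: Mean of empty slice.
  v,u=np.nonzero(m);return np.array([u.mean(),v.mean()]),len(u),(u.min(),v.min(),u.max(),v.max())
  ret = ret.dtype.type(ret / rcount)
Traceback (most recent call last):
  File "h.py", line 21, in blob
    v,u=np.nonzero(m);return np.array([u.mean(),v.mean()]),len(u),(u.min(),v.min(),u.max(),v.max())
                                                                   ~~~~~^^
ValueError: zero-size array to reduction operation minimum which has no identity
```

Request:
apply_moves --dp '[[0.002,-0.002,0.015],[0,0,0.018],[0,0,0.018],[0,0,0.014],[0,0,0.006],[0,0,0],[0,0,0],[0,0,0],[0,0,0],[0,0,0]]' --twist '[[0,0,0],[0,0,0],[0,0,0],[0,0,0],[0,0,0],[0,0,0],[0,0,0],[0,0,0],[0,0,0],[0,0,0]]' --fingers '[0.3,0.3,0.3,0.3,0.3,0.3,1,1,1,1]'

```text
time: 15.6
position: [0.4713, -0.2569, 0.1167]
tool_rot: [0.266, 3.129, 0.0]
ft_force: [-0.4, 0.4, -0.6]
grip_width: 0.42
grip_force: 0.0
```

Request:
apply_moves --dp '[[0,0,0],[0,0,0],[0,0,0],[0,0,0]]' --twist '[[0,0,0],[0,0,0],[0,0,0],[0,0,0]]' --fingers '[1,1,1,1]'

```text
time: 16.0
position: [0.471, -0.2569, 0.1163]
tool_rot: [0.267, 3.13, 0.0]
ft_force: [0.1, 0.5, 0.8]
grip_width: 0.266
grip_force: 40.0
```

```bash
python3 - <<'E'
from h import *
to((.4713,-.2562,.117))
s=get_image("side");cv2.imwrite("pics/e_s.png",s[:,:,::-1])
h=cv2.cvtColor(s,cv2.COLOR_RGB2HSV)
p=ctrl.get_state()["position"]
print("tab proj top/centre",proj("side",p+[0,0,.040]),proj("side",p+[0,0,.019]))
m=(h[...,0]>15)&(h[...,0]<34)&(h[...,1]>140);k=np.zeros_like(m);k[180:214,360:384]=1;v,u=np.nonzero(m&k);print(len(u),[(int(r),round(u[v==r].mean(),1),int((v==r).sum())) for r in np.unique(v)])
E
```

```text
t 16.0 pos [ 0.471  -0.2569  0.1163] twist [ 0.0001  0.0001 -0.0006] d(nominal axes) [-0.0002  0.0007 -0.0007] F fwd,left,up [0.0051 0.5207 0.7988] grip 0.2661388216443516 39.99922018032521
tab proj top/centre [371.7052 189.6083] [371.1085 197.8533]
21 [(189, np.float64(374.5), 2), (190, np.float64(374.5), 2), (191, np.float64(374.5), 2), (192, np.float64(374.5), 2), (193, np.float64(374.5), 2), (194, np.float64(374.5), 2), (195, np.float64(374.0), 1), (196, np.float64(374.0), 1), (197, np.float64(374.0), 1), (198, np.float64(374.0), 1), (199, np.float64(374.0), 1), (200, np.float64(373.5), 2), (201, np.float64(373.5), 2)]
```

Request:
apply_moves --dp '[[0,0,-0.012],[0,0,-0.02],[0,0,-0.02],[0,0,-0.0185],[0.003,0.036,0],[0.003,0.036,0],[0.003,0.036,0],[0.003,0.036,0],[0.003,0.036,0],[0.003,0.036,0]]' --twist '[[0,0,0],[0,0,0],[0,0,0],[0,0,0],[0,0,0],[0,0,0],[0,0,0],[0,0,0],[0,0,0],[0,0,0]]' --fingers '[1,1,1,1,1,1,1,1,1,1]'

```text
time: 17.05
position: [0.4898, -0.0396, 0.1877]
tool_rot: [0.267, 3.129, 0.001]
ft_force: [-0.0, -0.7, -0.7]
grip_width: 0.27
grip_force: 40.0
```

Request:
apply_moves --dp '[[0.003,0.036,0],[0.002,0.025,0],[0,0.012,0],[0,0,0],[0,0,0]]' --twist '[[0,0,0],[0,0,0],[0,0,0],[0,0,0],[0,0,0]]' --fingers '[1,1,1,1,1]'

```text
time: 17.55
position: [0.4972, 0.0302, 0.187]
tool_rot: [0.269, 3.13, -0.001]
ft_force: [-0.2, -0.1, -0.4]
grip_width: 0.275
grip_force: 40.0
```

```bash
python3 - <<'E'
from h import *
st()
s=get_image("side");cv2.imwrite("pics/f_s.png",s[:,:,::-1])
h=cv2.cvtColor(s,cv2.COLOR_RGB2HSV)
p=ctrl.get_state()["position"]
print("tab proj top/bot",proj("side",p+[0,0,.040]),proj("side",p+[0,0,-.002]))
m=(h[...,0]>17)&(h[...,0]<34)&(h[...,1]>150);k=np.zeros_like(m);k[210:255,300:330]=1;v,u=np.nonzero(m&k);print(len(u),u.min(),u.max(),v.min(),v.max())
E
```

```text
along -0.0298 lat -0.0014 tcpz 0.1870 F [-0.1992 -0.1282 -0.4132] t 17.55 grip 0.2754022100340711 39.998741978779435 tw [-0.0009  0.0003 -0.0021]
tab proj top/bot [312.4013 225.7659] [312.5655 247.0713]
65 314 318 228 244
```

Request:
apply_moves --dp '[[0,0.002,0],[-0.01,0,0],[-0.01,0,0],[-0.01,0,0],[-0.01,0,0],[-0.01,0,0],[-0.006,0,0],[0,0,0]]' --twist '[[0,0,0],[0,0,0],[0,0,0],[0,0,0],[0,0,0],[0,0,0],[0,0,0],[0,0,0]]' --fingers '[1,1,1,1,1,1,1,1]'

```text
time: 18.4
position: [0.5534, 0.0241, 0.1865]
tool_rot: [-0.267, -3.13, 0.001]
ft_force: [0.1, -0.1, -0.5]
grip_width: 0.267
grip_force: 40.0
```

Request:
apply_moves --dp '[[-0.005,0,0.005],[-0.01,0,0.0055],[-0.015,0,0],[-0.015,0,0],[-0.008,0,0],[-0.003,0,0],[0,0,0],[0,0,0]]' --twist '[[0,0,0],[0,0,0],[0,0,0],[0,0,0],[0,0,0],[0,0,0],[0,0,0],[0,0,0]]' --fingers '[1,1,1,1,1,1,1,1]'

```text
time: 19.2
position: [0.6074, 0.015, 0.1761]
tool_rot: [-0.266, -3.13, -0.0]
ft_force: [0.6, 0.1, -0.5]
grip_width: 0.274
grip_force: 40.0
```

```bash
python3 -c "
from h import *
st()"
```

```text
along 0.0814 lat 0.0022 tcpz 0.1761 F [ 0.5893  0.1816 -0.5422] t 19.2 grip 0.27380917862370147 39.99898326583207 tw [ 0.0002 -0.0006 -0.0004]
```

Request:
apply_moves --dp '[[-0.003,-0.001,0],[-0.003,0,0],[-0.002,0,0],[0,0,0],[0,0,0]]' --twist '[[0,0,0],[0,0,0],[0,0,0],[0,0,0],[0,0,0]]' --fingers '[1,1,1,1,1]'

```text
time: 19.7
position: [0.6156, 0.0126, 0.1763]
tool_rot: [-0.266, -3.13, -0.0]
ft_force: [-0.3, 0.8, -1.0]
grip_width: 0.266
grip_force: 40.0
```

Request:
apply_moves --dp '[[-0.0015,0,0],[-0.0015,0,0],[0,0,0],[0,0,0]]' --twist '[[0,0,0],[0,0,0],[0,0,0],[0,0,0]]' --fingers '[1,1,1,1]'

```text
time: 20.1
position: [0.618, 0.0122, 0.176]
tool_rot: [-0.266, -3.129, -0.0]
ft_force: [-2.9, 0.1, -0.2]
grip_width: 0.271
grip_force: 40.0
```

```bash
python3 -c "
from h import *
st()"
```

```text
along 0.0923 lat 0.0011 tcpz 0.1760 F [-2.9124 -0.4454 -0.2016] t 20.1 grip 0.2711876123716613 39.99902268871665 tw [-0.0001 -0.0014 -0.0005]
```

Contact. Lean on it.

Request:
apply_moves --dp '[[-0.001,0,0],[-0.001,0,0],[0,0,0],[0,0,0]]' --twist '[[0,0,0],[0,0,0],[0,0,0],[0,0,0]]' --fingers '[1,1,1,1]'

```text
time: 20.5
position: [0.6192, 0.0119, 0.1757]
tool_rot: [-0.266, -3.127, -0.0]
ft_force: [-5.0, 0.1, 0.0]
grip_width: 0.273
grip_force: 40.0
```

```bash
python3 -c "
from h import *
st()"
```

```text
along 0.0936 lat 0.0011 tcpz 0.1757 F [-4.9216 -0.7407  0.0293] t 20.5 grip 0.27349179571644733 39.99904223252088 tw [-0.0003 -0.0032 -0.0003]
```

Request:
apply_moves --dp '[[-0.0015,0,0],[0,0,0],[0,0,0],[0,0,0],[0,0,0],[0,0,0]]' --twist '[[0,0,0],[0,0,0],[0,0,0],[0,0,0],[0,0,0],[0,0,0]]' --fingers '[1,1,1,1,1,1]'

```text
time: 21.1
position: [0.6199, 0.0118, 0.1755]
tool_rot: [-0.266, -3.125, -0.0]
ft_force: [-7.9, 0.9, -0.1]
grip_width: 0.271
grip_force: 40.0
```

```bash
python3 -c "
from h import *
st()"
```

```text
along 0.0943 lat 0.0011 tcpz 0.1755 F [-7.904  -0.4294 -0.1388] t 21.1 grip 0.27056708445665073 39.99923209659755 tw [-0.0004 -0.005  -0.0003]
```

Request:
apply_moves --dp '[[0.0015,0,0],[0.0015,0,0],[0.0015,0,0],[0,0,0],[0,0,0]]' --twist '[[0,0,0],[0,0,0],[0,0,0],[0,0,0],[0,0,0]]' --fingers '[1,1,1,1,1]'

```text
time: 21.6
position: [0.6178, 0.0123, 0.1763]
tool_rot: [0.266, 3.13, 0.0]
ft_force: [-2.6, 0.2, -1.0]
grip_width: 0.271
grip_force: 40.0
```

```bash
python3 -c "
from h import *
st()"
```

```text
along 0.0921 lat 0.0012 tcpz 0.1763 F [-2.578  -0.1913 -1.01  ] t 21.6 grip 0.27088116923411903 39.999084770679474 tw [ 0.0001  0.0005 -0.0005]
```

Request:
apply_moves --dp '[[0.001,0,0],[0,0,0.001],[0,0,0.0008],[0,0,0],[0,0,0]]' --twist '[[0,0,0],[0,0,0],[0,0,0],[0,0,0],[0,0,0]]' --fingers '[1,1,1,1,1]'

```text
time: 22.1
position: [0.6169, 0.0124, 0.1746]
tool_rot: [0.266, 3.129, 0.0]
ft_force: [1.0, -0.7, -1.1]
grip_width: 0.269
grip_force: 40.0
```

```bash
python3 -c "
from h import *
st()"
```

```text
along 0.0912 lat 0.0012 tcpz 0.1746 F [ 1.1383 -0.4813 -1.0749] t 22.1 grip 0.26869049142759543 39.998948788270354 tw [ 0.0001  0.0009 -0.0005]
```

Request:
apply_moves --dp '[[-0.0003,0,0.0008],[0,0,0],[0,0,0],[0,0,0],[0,0,0],[0,0,0],[0,0,-0.01],[0,0,-0.02],[0,0,-0.022],[0,0,0]]' --twist '[[0,0,0],[0,0,0],[0,0,0],[0,0,0],[0,0,0],[0,0,0],[0,0,0],[0,0,0],[0,0,0],[0,0,0]]' --fingers '[1,1,0.4,0.4,0.4,0.4,0.4,0.4,0.4,0.4]'

```text
time: 23.1
position: [0.619, 0.0122, 0.2298]
tool_rot: [0.266, 3.124, 0.002]
ft_force: [0.8, -1.2, -0.2]
grip_width: 0.599
grip_force: 0.0
```

```bash
python3 - <<'E'
from h import *
to((.521,-.2595,.188))
s=get_image("side");cv2.imwrite("pics/g_s.png",s[:,:,::-1])
h=cv2.cvtColor(s,cv2.COLOR_RGB2HSV)
for nm,a,m in(("yel",.0912,(h[...,0]>17)&(h[...,0]<34)&(h[...,1]>150)),("red",.1152,((h[...,0]<6)|(h[...,0]>172))&(h[...,1]>120)&(h[...,2]>50)),):
    c=tip+a*f+.0012*l;c[2]=.194
    q=proj("side",c);print(nm,q)
    k=np.zeros_like(m);k[int(q[1])-18:int(q[1])+18,int(q[0])-12:int(q[0])+12]=1;v,u=np.nonzero(m&k);print(len(u),u.mean(),v.mean(),v.min(),v.max())
E
```

```text
t 23.1 pos [0.619  0.0122 0.2298] twist [ 0.002   0.0064 -0.0006] d(nominal axes) [ 0.0508 -0.2843  0.0418] F fwd,left,up [ 1.0294 -1.0453 -0.1679] grip 0.5986359025904375 0.0
yel [253.7353 223.0017]
194 253.81958762886597 223.07731958762886 212 234
red [243.287 219.3  ]
126 242.97619047619048 221.0873015873016 208 231
```

Request:
apply_moves --dp '[[0.006,-0.036,0],[0.006,-0.036,0],[0.006,-0.036,0],[0.006,-0.036,0],[0.006,-0.036,0],[0.006,-0.036,0],[0.006,-0.036,0.02],[0.006,-0.032,0.02],[0,0,0],[0,0,0]]' --twist '[[0,0,0],[0,0,0],[0,0,0],[0,0,0],[0,0,0],[0,0,0],[0,0,0],[0,0,0],[0,0,0],[0,0,0]]' --fingers '[0.3,0.3,0.3,0.3,0.3,0.3,0.3,0.3,0.3,0.3]'

```text
time: 24.15
position: [0.5206, -0.2597, 0.1847]
tool_rot: [-0.27, -3.128, -0.001]
ft_force: [0.4, 1.2, -0.1]
grip_width: 0.697
grip_force: 0.0
```

```bash
python3 - <<'E'
from h import *
to((.521,-.2595,.107))
E
```

```text
t 24.15 pos [ 0.5206 -0.2597  0.1847] twist [ 0.0006 -0.0018 -0.0026] d(nominal axes) [-0.0003  0.0002  0.0777] F fwd,left,up [ 0.2037  1.2944 -0.1201] grip 0.6969375937270628 0.0
```

Request:
apply_moves --dp '[[0,0,0.016],[0,0,0.02],[0,0,0.02],[0,0,0.015],[0,0,0.006],[0,0,0],[0,0,0],[0,0,0],[0,0,0],[0,0,0]]' --twist '[[0,0,0],[0,0,0],[0,0,0],[0,0,0],[0,0,0],[0,0,0],[0,0,0],[0,0,0],[0,0,0],[0,0,0]]' --fingers '[0.3,0.3,0.3,0.3,0.3,0.3,1,1,1,1]'

```text
time: 25.15
position: [0.5219, -0.2596, 0.1092]
tool_rot: [0.266, 3.129, -0.0]
ft_force: [0.5, -0.1, 0.4]
grip_width: 0.419
grip_force: 0.0
```

Request:
apply_moves --dp '[[0,0,0],[0,0,0],[0,0,0],[0,0,0]]' --twist '[[0,0,0],[0,0,0],[0,0,0],[0,0,0]]' --fingers '[1,1,1,1]'

```text
time: 25.55
position: [0.5217, -0.2594, 0.1088]
tool_rot: [0.266, 3.13, 0.0]
ft_force: [0.3, 0.2, 1.7]
grip_width: 0.269
grip_force: 40.0
```

```bash
python3 - <<'E'
from h import *
st();to((.521,-.2595,.107))
E
```

```text
along 0.0432 lat -0.2827 tcpz 0.1088 F [0.2423 0.2781 1.7189] t 25.55 grip 0.2693781373877823 39.96054321527481 tw [ 0.0001  0.0004 -0.0004]
t 25.55 pos [ 0.5217 -0.2594  0.1088] twist [ 0.0001  0.0004 -0.0004] d(nominal axes) [ 0.0007 -0.0002  0.0018] F fwd,left,up [0.2423 0.2781 1.7189] grip 0.2693781373877823 39.96054321527481
```

Request:
apply_moves --dp '[[0,0,-0.0125],[0,0,-0.022],[0,0,-0.024],[0,0,-0.022],[0.009,0.036,0],[0.009,0.036,0],[0.009,0.036,0],[0.009,0.036,0],[0.009,0.036,0],[0.009,0.036,0]]' --twist '[[0,0,0],[0,0,0],[0,0,0],[0,0,0],[0,0,0],[0,0,0],[0,0,0],[0,0,0],[0,0,0],[0,0,0]]' --fingers '[1,1,1,1,1,1,1,1,1,1]'

```text
time: 26.55
position: [0.5045, -0.0362, 0.1899]
tool_rot: [0.267, 3.13, 0.001]
ft_force: [0.7, -0.0, -1.2]
grip_width: 0.264
grip_force: 40.0
```

Request:
apply_moves --dp '[[0.009,0.033,0],[0.007,0.022,0],[0.003,0.012,0],[0,0,0],[0,0,0]]' --twist '[[0,0,0],[0,0,0],[0,0,0],[0,0,0],[0,0,0]]' --fingers '[1,1,1,1,1]'

```text
time: 27.05
position: [0.4977, 0.0303, 0.1894]
tool_rot: [0.268, 3.13, -0.001]
ft_force: [-0.6, -1.2, -0.9]
grip_width: 0.27
grip_force: 40.0
```

```bash
python3 - <<'E'
from h import *
st()
s=get_image("side")
h=cv2.cvtColor(s,cv2.COLOR_RGB2HSV)
p=ctrl.get_state()["position"]
print("tab proj top/bot",proj("side",p+[0,0,.038]),proj("side",p+[0,0,-.004]))
print(blob(s,"blue",(300,210,330,255)))
E
```

```text
along -0.0293 lat -0.0012 tcpz 0.1894 F [-0.3567 -1.2779 -0.8724] t 27.05 grip 0.2702886419567502 39.9649762082845 tw [-0.0008  0.0005 -0.0018]
tab proj top/bot [312.0688 225.5068] [312.2431 246.8234]
(array([315. , 226.5]), 2, (np.int64(315), np.int64(226), np.int64(315), np.int64(227)))
```

Request:
apply_moves --dp '[[0,0.0015,0],[-0.01,0,0],[-0.01,0,0],[-0.01,0,0],[-0.01,0,0],[-0.01,0,0],[-0.005,0,0],[0,0,0]]' --twist '[[0,0,0],[0,0,0],[0,0,0],[0,0,0],[0,0,0],[0,0,0],[0,0,0],[0,0,0]]' --fingers '[1,1,1,1,1,1,1,1]'

```text
time: 27.9
position: [0.5525, 0.0238, 0.1889]
tool_rot: [-0.267, -3.13, 0.001]
ft_force: [-0.5, -0.3, -1.0]
grip_width: 0.269
grip_force: 40.0
```

Request:
apply_moves --dp '[[-0.005,0,0.005],[-0.01,0,0.0055],[-0.01,0,0],[-0.006,0,0],[-0.003,0,0],[0,0,0],[0,0,0]]' --twist '[[0,0,0],[0,0,0],[0,0,0],[0,0,0],[0,0,0],[0,0,0],[0,0,0]]' --fingers '[1,1,1,1,1,1,1]'

```text
time: 28.6
position: [0.5853, 0.0183, 0.1787]
tool_rot: [-0.266, -3.13, -0.0]
ft_force: [0.7, -1.4, -2.1]
grip_width: 0.268
grip_force: 40.0
```

```bash
python3 -c "
from h import *
st()"
```

```text
along 0.0591 lat 0.0017 tcpz 0.1787 F [ 0.924  -1.2624 -2.0797] t 28.6 grip 0.2680765840251673 39.96518790721893 tw [ 0.0001 -0.0001 -0.0005]
```

Request:
apply_moves --dp '[[-0.003,-0.0005,0],[-0.003,0,0],[0,0,0],[0,0,0]]' --twist '[[0,0,0],[0,0,0],[0,0,0],[0,0,0]]' --fingers '[1,1,1,1]'

```text
time: 29.0
position: [0.5912, 0.0168, 0.1787]
tool_rot: [-0.266, -3.13, -0.0]
ft_force: [0.2, 0.1, -1.1]
grip_width: 0.267
grip_force: 40.0
```

Request:
apply_moves --dp '[[-0.0015,0,0],[-0.0015,0,0],[0,0,0],[0,0,0]]' --twist '[[0,0,0],[0,0,0],[0,0,0],[0,0,0]]' --fingers '[1,1,1,1]'

```text
time: 29.4
position: [0.5939, 0.0164, 0.1785]
tool_rot: [-0.266, -3.13, -0.0]
ft_force: [-1.9, -0.4, -1.6]
grip_width: 0.272
grip_force: 40.0
```

```bash
python3 -c "
from h import *
st()"
```

```text
along 0.0679 lat 0.0013 tcpz 0.1785 F [-1.7656 -0.7435 -1.5698] t 29.4 grip 0.2715937484130125 39.954024497419596 tw [ 0.0001 -0.0007 -0.0005]
```

Request:
apply_moves --dp '[[-0.001,0,0],[-0.0015,0,0],[0,0,0],[0,0,0]]' --twist '[[0,0,0],[0,0,0],[0,0,0],[0,0,0]]' --fingers '[1,1,1,1]'

```text
time: 29.8
position: [0.5954, 0.0162, 0.1781]
tool_rot: [-0.266, -3.127, -0.0]
ft_force: [-4.9, 0.8, -0.5]
grip_width: 0.27
grip_force: 39.9
```

```bash
python3 -c "
from h import *
st()"
```

```text
along 0.0694 lat 0.0013 tcpz 0.1781 F [-4.9815 -0.001  -0.5302] t 29.8 grip 0.2702893781032236 39.933098489418626 tw [-0.0001 -0.0032 -0.0002]
```

Request:
apply_moves --dp '[[-0.0015,0,0],[0,0,0],[0,0,0],[0,0,0],[0,0,0],[0,0,0]]' --twist '[[0,0,0],[0,0,0],[0,0,0],[0,0,0],[0,0,0],[0,0,0]]' --fingers '[1,1,1,1,1,1]'

```text
time: 30.4
position: [0.5961, 0.016, 0.1779]
tool_rot: [-0.265, -3.125, -0.0]
ft_force: [-6.3, 1.1, -0.0]
grip_width: 0.271
grip_force: 39.9
```

```bash
python3 -c "
from h import *
st()"
```

```text
along 0.0701 lat 0.0012 tcpz 0.1779 F [-6.3832  0.0418 -0.0274] t 30.4 grip 0.2710591405102186 39.92671891115606 tw [-0.0003 -0.0049 -0.0002]
```

Request:
apply_moves --dp '[[-0.0006,0,0],[0,0,0],[0,0,0],[0,0,0],[0,0,0]]' --twist '[[0,0,0],[0,0,0],[0,0,0],[0,0,0],[0,0,0]]' --fingers '[1,1,1,1,1]'

```text
time: 30.9
position: [0.5962, 0.016, 0.1777]
tool_rot: [-0.265, -3.124, -0.0]
ft_force: [-7.3, 0.8, 0.2]
grip_width: 0.267
grip_force: 39.9
```

Request:
apply_moves --dp '[[0.0015,0,0],[0.0015,0,0],[0.0015,0,0],[0.0005,0,0],[0,0,0],[0,0,0]]' --twist '[[0,0,0],[0,0,0],[0,0,0],[0,0,0],[0,0,0],[0,0,0]]' --fingers '[1,1,1,1,1,1]'

```text
time: 31.5
position: [0.5942, 0.0162, 0.1788]
tool_rot: [0.267, 3.129, 0.0]
ft_force: [-1.2, -0.4, -1.6]
grip_width: 0.273
grip_force: 40.0
```

```bash
python3 -c "
from h import *
st()"
```

```text
along 0.0682 lat 0.0011 tcpz 0.1788 F [-1.1575 -0.5772 -1.5979] t 31.5 grip 0.2728150861148268 39.95258239097893 tw [ 0.0001  0.0009 -0.0006]
```

Request:
apply_moves --dp '[[0.0003,0,0.0008],[0,0,0.0008],[0,0,0.0008],[0,0,0],[0,0,0]]' --twist '[[0,0,0],[0,0,0],[0,0,0],[0,0,0],[0,0,0]]' --fingers '[1,1,1,1,1]'

```text
time: 32.0
position: [0.5938, 0.0164, 0.1763]
tool_rot: [0.266, 3.13, 0.0]
ft_force: [0.7, 0.2, -0.9]
grip_width: 0.271
grip_force: 40.0
```

```bash
python3 -c "
from h import *
st()"
```

```text
along 0.0677 lat 0.0013 tcpz 0.1763 F [ 0.6563  0.3274 -0.9163] t 32.0 grip 0.27085239645241593 39.959643334150314 tw [ 0.0001  0.0005 -0.0004]
```

Request:
apply_moves --dp '[[0,0,0.0006],[0,0,0],[0,0,0],[0,0,0],[0,0,0],[0,0,0],[0,0,0],[0,0,-0.01],[0,0,-0.02],[0,0,-0.03]]' --twist '[[0,0,0],[0,0,0],[0,0,0],[0,0,0],[0,0,0],[0,0,0],[0,0,0],[0,0,0],[0,0,0],[0,0,0]]' --fingers '[1,1,0.4,0.4,0.4,0.4,0.4,0.4,0.4,0.4]'

```text
time: 33.0
position: [0.5926, 0.0164, 0.2355]
tool_rot: [-0.266, -3.128, 0.001]
ft_force: [0.9, 0.5, -0.0]
grip_width: 0.6
grip_force: 0.0
```

Request:
apply_moves --dp '[[0,0,-0.02],[0.02,-0.03,0],[0.02,-0.03,0],[0.02,-0.03,0],[0.02,-0.03,0],[0,-0.03,0],[0,-0.03,0],[0,0,0],[0,0,0],[0,0,0]]' --twist '[[0,0,0],[0,0,0],[0,0,0],[0,0,0],[0,0,0],[0,0,0],[0,0,0],[0,0,0],[0,0,0],[0,0,0]]' --fingers '[0.4,0.4,0.4,0.4,0.4,0.4,0.4,0.4,0.4,0.4]'

```text
time: 34.0
position: [0.4847, -0.1464, 0.256]
tool_rot: [0.264, 3.13, 0.001]
ft_force: [0.4, 1.2, 0.1]
grip_width: 0.604
grip_force: 0.0
```

```bash
python3 - <<'E'
from h import *
st()
t=get_image("top");s=get_image("side")
cv2.imwrite("pics/z1.png",np.hstack([cv2.resize(s[160:310,205:330,::-1],None,fx=3.6,fy=3.6,interpolation=2),cv2.resize(t[140:290,205:300,::-1],None,fx=3.6,fy=3.6,interpolation=2)]))
E
```

```text
along -0.0124 lat -0.1776 tcpz 0.2560 F [0.2331 1.2828 0.1419] t 34.0 grip 0.6038810759827167 0.0 tw [0.0007 0.0004 0.001 ]
```

View pics/z1.png

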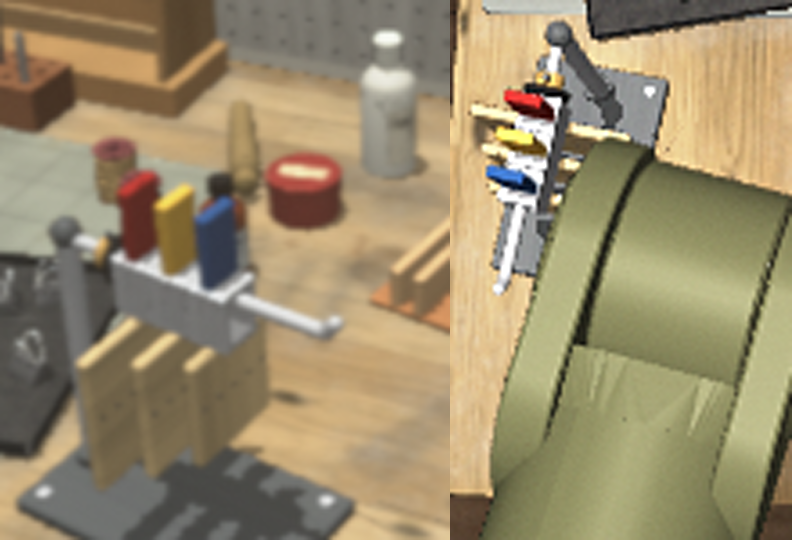

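The picture shows red, yellow and blue hanging straight in that order against the stop, with their sleeves butted (crop about 110–255, 260–340). The bottles and tin are where they were, and the arm is clear.

```bash
python3 -c "
from bench import ctrl
print(ctrl.close_job())"
```

```text
the job is handed in; nothing more can be done
None
```

The job is handed in: the large, medium and small templates hang on the hook in that order, sleeve to sleeve against the stop, each leaned on with about 7–8 N. The bottles and tin were left alone, and the arm finished clear of everything at about 34 s of the 69 s allowed.

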